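# Close the blot manifold evenly

### The arm

A 6-joint arm with a two-finger parallel gripper is mounted at the origin on the work surface. World frame = base frame: x ahead of the robot, y to its left, z up, the work surface at z = 0. Lengths are in m, angles in degrees, forces in N, time in s.
With the tool pointing down it reaches from about 0.35 to 0.875 m from the base axis. Payload 4.2 kg.
Tool frame: the origin (TCP) lies at the centre of the arm's flange, where the gripper is bolted on; the fingertips stand 182 mm ahead of it and the grasp point (between the pads) lies 164 mm ahead of it (r.nose_length is the distance from the TCP to the fingertips, in m); z points along the fingers, y is the line along which they close (so a half turn about z gives the same grasp; the last joint's range is limited). The gripper opens to 87 mm and grips with 3 to 60 N. Pads are 19 mm wide; open, the fingers measure 117 mm over their backs; the gripper's body (75 mm by 190 mm) begins 51 mm behind the grasp point.
Start: joints at [79.045, 22.042, 0.453, 0, -68.411, -14.817], TCP at [0.272, 0.563, 0.405] pointing down, gripper open.
Joint ranges: [-179.83, 179.83], [-69.29, 118.12], [-61.27, 80.66], [-181.25, 117.63], [-171.15, -9.14], [-177.46, 177.46]. Speed limits (degrees/s): [159.86, 159.86, 180, 180, 180, 180].

### API

Orientations are given as a 3x3 rotation matrix whose columns are the frame's x, y, z axes.
In Python, from station import r, vision gives the robot as it stands. The module is installed in compiled form; this text tells all that it offers.
- The arm moves only by the shell command python3 -m creep 'ROWS'. ROWS is JSON, a list of rows, each a list of 7 numbers: the opening, from -1 (shut) to 1 (fully open), then the shift along the tool's x, y, z in mm, then the turn, a rotation vector about the tool's x, y, z in degrees. A call has 1 to 8 rows; each row is the pose to reach, as a shift and turn from the pose commanded when the call began, along the tool's axes at that moment; what a row does not reach only later rows make up. A row lasts 1/12 s, in which the tool goes at most 41.7 mm and 7.16 degrees, less where a joint would pass 70% of its speed; a pose out of reach is approached as far as the arm can. A call with a gripper value outside its range is refused whole. The fingers move at their own pace and stop on an object; the grip force is fixed at half the most. Time passes only in rows, so rows that repeat a pose let the fingers close. It gives the time, the measured TCP pose, the force, the opening and the grip force at its end, in the units of the state.
- r.sense(): the state, without advancing time (a new reading comes with each control period).
- vision.capture(name): name is "scene" or "top"; returns (picture, depth): 420x560x3 uint8, red, green, blue; 420x560 float32, m along the optical axis (not along the pixel's ray), 0 where there is no reading.
- vision.camera_model(name): a dict with "vertical_fov" (degrees; the focal length in pixels is half the picture's height over the tangent of half this angle, whatever the lens; pixels are square), "cx", "cy" (the principal point, pixels), "distortion" ([k1, k2, p1, p2, k3] as OpenCV has them; the pictures are not rectified), "extrinsics" (4x4, takes a point from camera to world coordinates). Camera axes: x right, y down, z forward; pixel columns grow to the right and rows downward; lengths in m; the calibration is good to about 2 mm. A picture is of the moment at which its call begins. camera_model takes no time and is no camera call.
- r.finish_job(): hands the job in; it is judged then, once.
Trained networks look in the newest picture that a camera, given by its name, has taken for a name from the list of things; names that differ only in an ending like _2 or _b are one class to them, and where a whole thing is asked for, a point or a joint stands for the part that bears it (a point fixed in the world has none). Each returns a list of dicts, best first, with "conf" (0 to 1); they miss things now and then, are a little off and sometimes report something else, mostly with a low value. They report only what shows in the picture. A call takes as long as a camera call.
- vision.find_in(camera, thing): "uv" ([column, row] in pixels, amid what is visible of it).
- vision.cut_out(camera, thing): "region" (420x560 bool, what is visible of it) and "uv" ([column, row] in pixels, amid what is visible of it).
The state is a dict: "time_s": time; "joints": joint angles; "joint_velocities": joint speeds; "effort": joint torques, N m; "tcp_pos": TCP position; "ee_rot": TCP orientation; "wrist_force": force on the tool from outside, world axes, zero at the start; "moment": the same for the moment, N m; "gripper_width": opening from 0.0 (shut) to 1.0 (fully open); "gripper_force": force on a finger pad.
Only numpy, scipy, OpenCV 4.12 (cv2) and the standard library are available. Lean on these libraries where they do the work, as an engineer would, in place of code of your own. Each camera call takes 0.05 s, during which the arm holds its last target. There are 200 camera calls.

### The job

Clamp the grey plate of the blot manifold down evenly with its four bar-knob screws, turning them clockwise in two rounds: in the first bring every screw to about half of its travel, in the second turn every screw fully home. In both rounds go crosswise (a screw, then the one diagonally opposite, then the other diagonal pair), so that the plate comes down level, and leave the tip box, the tube rack and the bottle where they stand.

Things in the scene. Friction and masses are not known exactly. Their poses are not given: they have to be found in the camera images.
- manifold: blot manifold: white plastic base, 190 x 165 x 42 mm (x, y, z), fixed to the bench, with a short vacuum port stub on its -x side. Origin at the centre of its underside on the bench, z up, x along its long side. Above it, on four captive screws, floats a grey clamp plate with a field of small dark wells; one screw stands near each corner, at x = +-70, y = +-60 mm in this frame. Going round the corners the order is a, b, c, d: so a and c are diagonal, b and d are diagonal.
- plate: grey clamp plate of the manifold, 180 x 155 x 14 mm, origin at the centre of its underside, z up. It is carried by the four screws: all loose, it stands 5 mm above the gasket; with all fully home it is seated flat, its underside 45 mm above the bench. It dips towards the corner whose screw is further in.
- seat (a point): centre of the gasket face of the base, 45 mm above the bench, axes as the manifold's: the seated plate's underside lies here
- screw_a (a joint): turn of screw a (rad): 0 loose, 2.0 fully home (hard stop), growing clockwise seen from above. At 0 the knob's bar lies along the manifold's x axis, so the bar points at manifold yaw minus this value. Starts at 0 to 0.3. Stiff (about 0.06 N m), stays where it is left; quick thread: knob and plate corner sink 2.5 mm per rad.
- screw_a_grip (a point): grip point of screw a at the manifold's +x +y corner (diagonal to c): on the screw's axis, 12 mm below the top of its black bar knob. The upright bar is 40 mm long, 12 mm wide, 32 mm tall; below it a disc 26 mm across, 5 mm high, rests on the plate. Point lies 28 mm above the plate's top face and 23 mm above the disc's top (about 92 mm above the bench when loose). Only its position matters.
- screw_b (a joint): turn of screw b (rad): 0 loose, 2.0 fully home (hard stop), growing clockwise seen from above. At 0 the knob's bar lies along the manifold's x axis, so the bar points at manifold yaw minus this value. Starts at 0 to 0.3. Stiff (about 0.06 N m), stays where it is left; quick thread: knob and plate corner sink 2.5 mm per rad.
- screw_b_grip (a point): grip point of screw b at the manifold's +x -y corner (diagonal to d): on the screw's axis, 12 mm below the top of its black bar knob. The upright bar is 40 mm long, 12 mm wide, 32 mm tall; below it a disc 26 mm across, 5 mm high, rests on the plate. Point lies 28 mm above the plate's top face and 23 mm above the disc's top (about 92 mm above the bench when loose). Only its position matters.
- screw_c (a joint): turn of screw c (rad): 0 loose, 2.0 fully home (hard stop), growing clockwise seen from above. At 0 the knob's bar lies along the manifold's x axis, so the bar points at manifold yaw minus this value. Starts at 0 to 0.3. Stiff (about 0.06 N m), stays where it is left; quick thread: knob and plate corner sink 2.5 mm per rad.
- screw_c_grip (a point): grip point of screw c at the manifold's -x -y corner (diagonal to a): on the screw's axis, 12 mm below the top of its black bar knob. The upright bar is 40 mm long, 12 mm wide, 32 mm tall; below it a disc 26 mm across, 5 mm high, rests on the plate. Point lies 28 mm above the plate's top face and 23 mm above the disc's top (about 92 mm above the bench when loose). Only its position matters.
- screw_d (a joint): turn of screw d (rad): 0 loose, 2.0 fully home (hard stop), growing clockwise seen from above. At 0 the knob's bar lies along the manifold's x axis, so the bar points at manifold yaw minus this value. Starts at 0 to 0.3. Stiff (about 0.06 N m), stays where it is left; quick thread: knob and plate corner sink 2.5 mm per rad.
- screw_d_grip (a point): grip point of screw d at the manifold's -x +y corner (diagonal to b): on the screw's axis, 12 mm below the top of its black bar knob. The upright bar is 40 mm long, 12 mm wide, 32 mm tall; below it a disc 26 mm across, 5 mm high, rests on the plate. Point lies 28 mm above the plate's top face and 23 mm above the disc's top (about 92 mm above the bench when loose). Only its position matters.
- tip_box: bystander: loose blue box of pipette tips, 120 x 85 x 80 mm tall, origin under its centre
- tube_rack: bystander: loose low blue rack of microtubes, 210 x 70 x 42 mm tall, origin under its centre
- buffer: bystander: loose buffer bottle, 60 mm across, 110 mm tall, origin under its centre

How it is judged (in metres and radians):
On the way:
1. first round done: all four screws at about half of their travel at the same time (each between 0.65 and 1.45 rad, of 2.0) (value of joint screw_a between 0.65 and 1.45 rad and value of joint screw_b between 0.65 and 1.45 rad and value of joint screw_c between 0.65 and 1.45 rad and value of joint screw_d between 0.65 and 1.45 rad), for 0.1 s.
At the end, for the whole second after the job is handed in: all four screws are turned past 1.8 rad (of 2.0), and the plate is seated: underside less than 1 mm above the gasket face at its centre and level with the base within 0.012 rad (value of joint each of screw_a, screw_b, screw_c, screw_d above 1.8 rad and z of plate in the frame of seat below 0.001 m and angle between the z axis of plate and the z axis of manifold, either way round below 0.012 rad); the robot touches nothing.
It fails at once if first round not crosswise: two neighbouring screws both past 0.7 rad while the other two are both under 0.4 rad ((value of joint each of screw_a, screw_b above 0.7 rad and value of joint each of screw_c, screw_d below 0.4 rad) or (value of joint each of screw_b, screw_c above 0.7 rad and value of joint each of screw_d, screw_a below 0.4 rad) or (value of joint each of screw_c, screw_d above 0.7 rad and value of joint each of screw_a, screw_b below 0.4 rad) or (value of joint each of screw_d, screw_a above 0.7 rad and value of joint each of screw_b, screw_c below 0.4 rad)).
It fails at once if second round not crosswise: two neighbouring screws both past 1.7 rad while the other two are both under 1.3 rad ((value of joint each of screw_a, screw_b above 1.7 rad and value of joint each of screw_c, screw_d below 1.3 rad) or (value of joint each of screw_b, screw_c above 1.7 rad and value of joint each of screw_d, screw_a below 1.3 rad) or (value of joint each of screw_c, screw_d above 1.7 rad and value of joint each of screw_a, screw_b below 1.3 rad) or (value of joint each of screw_d, screw_a above 1.7 rad and value of joint each of screw_b, screw_c below 1.3 rad)).
It fails at once if the tip box is shifted by more than 30 mm or tipped over 0.4 rad (distance of tip_box from where it was at the start of the episode above 0.03 m or angle between tip_box's own z axis and vertical above 0.4 rad).
It fails at once if the tube rack is shifted by more than 30 mm or tipped over 0.4 rad (distance of tube_rack from where it was at the start of the episode above 0.03 m or angle between tube_rack's own z axis and vertical above 0.4 rad).
It fails at once if the buffer bottle is shifted by more than 30 mm or tipped over 0.4 rad (distance of buffer from where it was at the start of the episode above 0.03 m or angle between buffer's own z axis and vertical above 0.4 rad).
It also fails if it takes over 72 s, if anything falls off the work surface, if the arm or the gripper's body presses on something with over 40 N, if the wrist force passes 120 N, or if a joint passes its speed limit or range.

## Working session

There is one attempt and no reset: what is moved stays moved. The work goes in short steps, Python scripts to look and compute and a shell command to move; the robot and the scene stay as the last step left them, time stands still between calls to the robot, and variables do not carry over. Pictures are saved under pics/ and viewed, at most 10 in all, crops included, and the job is handed in when it is done.

```bash
mkdir -p pics; cat > h.py <<'E'
import numpy as np, cv2
from station import r, vision
def cap(n):
    p,d=vision.capture(n); return p,d
def cam(n):
    m=vision.camera_model(n); f=210/np.tan(np.radians(m["vertical_fov"])/2)
    K=np.array([[f,0,m["cx"]],[0,f,m["cy"]],[0,0,1]]); return K,np.array(m["distortion"],float),np.array(m["extrinsics"])
def world(n,uv,z):
    "z = depths along axis"
    K,D,T=cam(n); uv=np.array(uv,float).reshape(-1,1,2)
    x=cv2.undistortPoints(uv,K,D).reshape(-1,2); z=np.asarray(z).reshape(-1,1)
    P=np.hstack([x*z,z]); return P@T[:3,:3].T+T[:3,3]
def pix(n,P):
    K,D,T=cam(n); Ti=np.linalg.inv(T)
    return cv2.projectPoints(np.array(P,float).reshape(-1,3),cv2.Rodrigues(Ti[:3,:3])[0],Ti[:3,3],K,D)[0].reshape(-1,2)
def cloud(n,d):
    v,u=np.nonzero(d>0); return np.stack([u,v],1),world(n,np.stack([u,v],1),d[v,u])
E
python3 - <<'E'
from h import *
for n in("scene","top"):
    p,d=cap(n); cv2.imwrite(f"pics/{n}0.png",p[:,:,::-1]); np.save(f"{n}0.npy",d); np.save(f"{n}p0.npy",p)
    print(n,cam(n)[2].round(3).tolist(),cam(n)[0][0,0])
    for t in("manifold","screw_a","plate"):
        print(t,[(x["conf"],np.round(x["uv"])) for x in vision.find_in(n,t)])
s=r.sense(); print(s["time_s"],s["tcp_pos"],s["ee_rot"],s["gripper_width"])
E
```

```text
scene [[-0.696, 0.598, -0.397, 1.069], [0.718, 0.581, -0.384, 0.508], [0.001, -0.552, -0.834, 1.264], [0.0, 0.0, 0.0, 1.0]] 459.69502965269606
manifold [(0.89, array([271., 241.]))]
screw_a [(0.65, array([246., 247.])), (0.61, array([258., 212.])), (0.48, array([297., 218.]))]
plate [(0.72, array([270., 235.])), (0.39, array([294., 218.]))]
top [[0.014, -0.994, 0.108, 0.386], [-1.0, -0.016, -0.021, -0.002], [0.022, -0.107, -0.994, 1.231], [0.0, 0.0, 0.0, 1.0]] 419.66505340349
manifold [(0.64, array([266., 184.]))]
screw_a [(0.57, array([297., 192.])), (0.53, array([260., 210.])), (0.44, array([272., 151.])), (0.4, array([237., 169.])), (0.3, array([266., 182.]))]
plate [(0.87, array([269., 182.])), (0.62, array([273., 147.])), (0.57, array([238., 167.]))]
0.4 [0.27169132 0.5628174  0.40457748] [[ 9.00531753e-01 -4.34790229e-01 -1.37740898e-04]
 [-4.34790250e-01 -9.00531702e-01 -3.03898988e-04]
 [ 8.09226534e-06  3.33559088e-04 -9.99999944e-01]] 0.9996357639405905
```

View pics/top0.png

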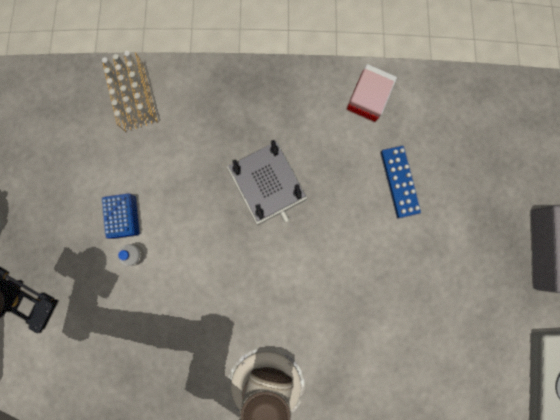

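View pics/scene0.png

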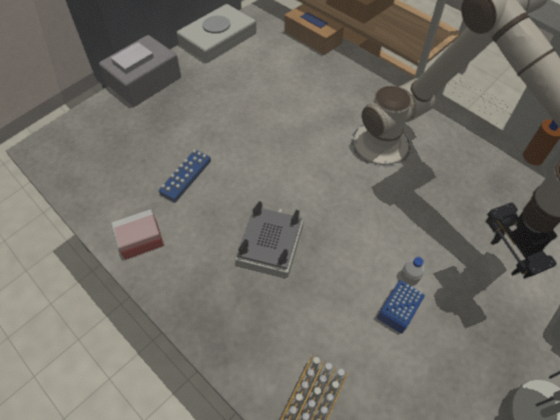

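The top view shows the plate centred near (268,182). The knobs are a≈(236,167), b≈(274,147), c≈(297,191) and d≈(260,211), and the port stub (-x) is at (285,217). The bystanders stand well clear of it. Next I'll fit the pose from depth.

```bash
python3 - <<'E'
from h import *
from scipy.optimize import least_squares
off=np.array([[70,60],[70,-60],[-70,-60],[-70,60]])/1e3
start=np.array([[236,167],[274,147],[297,191],[260,211]],float)
for n in("top","scene"):
    d=np.load(n+"0.npy"); uv,P=cloud(n,d)
    if n=="top": c0=world("top",[[268,182]],[d[182,268]])[0]; print("c0",c0)
    near=np.hypot(*(P[:,:2]-c0[:2]).T)<.14
    Q=P[near]
    pl=Q[(Q[:,2]>.055)&(Q[:,2]<.072)]; print(n,"plate z",np.median(pl[:,2]),len(pl), "rect",cv2.minAreaRect((pl[:,:2]*1000).astype(np.float32)))
    k=Q[(Q[:,2]>.095)&(Q[:,2]<.115)]
    th=np.radians(27)
    def model(p): c,s=np.cos(p[2]),np.sin(p[2]); return p[:2]+off@np.array([[c,s],[-s,c]])
    p=np.array([*c0[:2],th])
    for _ in range(5):
        m=model(p); D=np.linalg.norm(k[:,None,:2]-m[None],axis=2); i=D.argmin(1); ok=D.min(1)<.03
        C=np.array([(lambda q:(q.min(0)+q.max(0))/2)(k[ok&(i==j)][:,:2]) for j in range(4)])
        p=least_squares(lambda p:(model(p)-C).ravel(),p).x
    print(n,"pose",p.round(4),np.degrees(p[2]).round(2),"res mm",((model(p)-C)*1e3).round(1).tolist(),"C",C.round(4).tolist())
    for j in range(4):
        q=k[ok&(i==j)]; w,V=np.linalg.eigh(np.cov(q[:,:2].T)); print(j,len(q),q[:,2].max().round(4),"bar yaw",np.degrees(np.arctan2(V[1,1],V[0,1]))%180, np.sqrt(w*12).round(4))
s=r.sense(); print(s["joints"])
E
```

```text
c0 [0.58003092 0.00145133 0.06193339]
top plate z 0.06275406414554285 3177 rect ((583.0023803710938, 5.739349365234375), (180.07444763183594, 155.38282775878906), 28.406667709350586)
top pose [0.583  0.006  0.5002] 28.66 res mm [[0.2, -0.5], [-0.2, 0.4], [-0.3, 0.6], [0.3, -0.6]] C [[0.6154, 0.0928], [0.6734, -0.0135], [0.5506, -0.0808], [0.4924, 0.0257]]
0 63 0.1037 bar yaw 15.700989284131168 [0.0121 0.0401]
1 58 0.1055 bar yaw 14.012366058527931 [0.0118 0.0394]
2 60 0.1055 bar yaw 12.168986421870699 [0.0118 0.0407]
3 60 0.1054 bar yaw 19.130850464656106 [0.0119 0.0372]
scene plate z 0.06152450807720933 2399 rect ((584.4536743164062, 8.457626342773438), (183.7481689453125, 156.91119384765625), 27.940656661987305)
scene pose [0.5855 0.0087 0.4996] 28.62 res mm [[0.4, -0.6], [0.0, 0.2], [0.2, 0.8], [-0.6, -0.5]] C [[0.6177, 0.0955], [0.6756, -0.0106], [0.5526, -0.0783], [0.4959, 0.0283]]
0 50 0.1067 bar yaw 14.806975293848978 [0.0116 0.0405]
1 50 0.1036 bar yaw 18.44355249296339 [0.0125 0.0392]
2 41 0.1037 bar yaw 12.370408822471433 [0.0116 0.0387]
3 42 0.1043 bar yaw 17.652643418379625 [0.0113 0.0393]
[ 7.90456478e+01  2.20505403e+01  4.42869205e-01 -4.77433480e-03
 -6.84109236e+01 -1.48158384e+01]
```

```bash
cat > go.py <<'E'
import sys
from h import *
from scipy.spatial.transform import Rotation as R
S=dict(a=(.6166,.0942,15.2),b=(.6745,-.012,16.2),c=(.5516,-.0795,12.3),d=(.4942,.027,18.4))
def go(x,y,z,psi):
    s=r.sense(); M=np.array(s["ee_rot"]); c,q=np.cos(np.radians(psi)),np.sin(np.radians(psi))
    G=np.array([[c,q,0],[q,-c,0],[0,0,-1.]])
    print("t",s["time_s"],"psi",np.degrees(np.arctan2(M[1,0],M[0,0])).round(1),"tcp",np.round(s["tcp_pos"],4),"j",np.round(s["joints"],0),"w",s["gripper_width"])
    print("shift mm",(M.T@(np.array([x,y,z])-s["tcp_pos"])*1e3).round(1),"turn",R.from_matrix(M.T@G).as_rotvec(degrees=True).round(1),
     "dist mm", 1e3*np.linalg.norm(np.array([x,y,z])-s["tcp_pos"]))
if __name__=="__main__":
    k=S[sys.argv[1]]; go(k[0],k[1],float(sys.argv[2]),float(sys.argv[3]) if len(sys.argv)>3 else k[2])
E
python3 go.py a .40
```

```text
t 0.4 psi -25.8 tcp [0.2717 0.5628 0.4046] j [ 79.  22.   0.  -0. -68. -15.] w 0.9996357639405905
shift mm [514.4 272.    4.7] turn [  0.   0. -41.] dist mm 581.8807613547968
```

```bash
python3 -m creep '[[0.2,514,272,4.7,0,0,-41],[0.2,514,272,4.7,0,0,-41],[0.2,514,272,4.7,0,0,-41],[0.2,514,272,4.7,0,0,-41],[0.2,514,272,4.7,0,0,-41],[0.2,514,272,4.7,0,0,-41],[0.2,514,272,4.7,0,0,-41],[0.2,514,272,4.7,0,0,-41]]'; python3 go.py a .31
```

```text
time_s: 1.07
tcp_pos: [0.4675, 0.296, 0.4024]
ee_rot: [[0.965, 0.263, 0.0], [0.263, -0.965, 0.0], [0.001, -0.0, -1.0]]
wrist_force: [0.7, 0.4, 0.0]
gripper_width: 0.61
gripper_force: 0.0
t 1.0667 psi 15.3 tcp [0.4675 0.296  0.4024] j [ 49.  15. -10.   0. -65.  56.] w 0.6099479489071769
shift mm [ 90.6 234.   92.4] turn [-0.  -0.   0.1] dist mm 267.4178413875894
```

```bash
python3 -m creep '[[0.2,91,234,92,0,0,0],[0.2,91,234,92,0,0,0],[0.2,91,234,92,0,0,0],[0.2,91,234,92,0,0,0],[0.2,91,234,92,0,0,0],[0.2,91,234,92,0,0,0],[0.2,91,234,92,0,0,0],[0.2,91,234,92,0,0,0]]'; python3 go.py a .2555; python3 - <<'E'
from h import *
p,d=cap("scene"); cv2.imwrite("pics/s1.png",cv2.resize(p[150:330,170:410,::-1],None,fx=3,fy=3))
E
```

```text
time_s: 1.73
tcp_pos: [0.6173, 0.0926, 0.3074]
ee_rot: [[0.966, 0.258, -0.004], [0.258, -0.966, -0.002], [-0.004, 0.001, -1.0]]
wrist_force: [0.1, 0.4, 0.1]
gripper_width: 0.604
gripper_force: 0.0
t 1.7333 psi 14.9 tcp [0.6173 0.0926 0.3074] j [ 23.  27.  -7.   0. -57.  82.] w 0.6035753494291975
shift mm [-0.1 -1.8 51.9] turn [ 0.   0.2 -0.3] dist mm 51.944380670213626
```

View pics/s1.png

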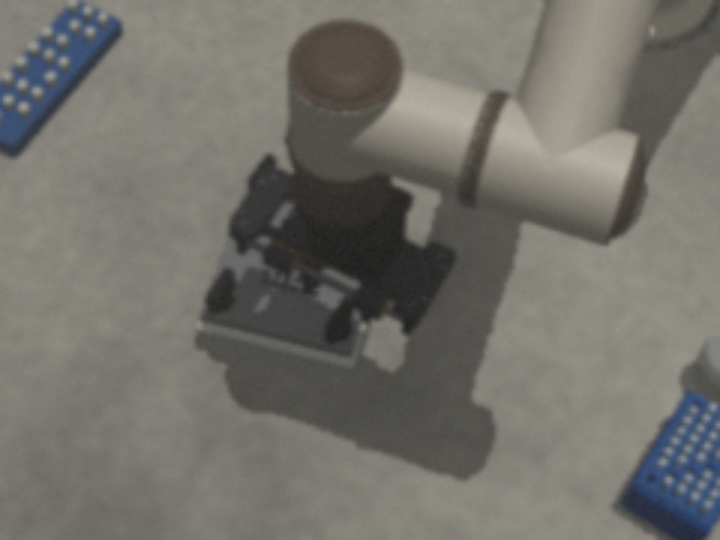

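```bash
python3 - <<'E'
from h import *
s=r.sense(); M=np.array(s["ee_rot"]); t=np.array(s["tcp_pos"])
f=lambda P:((pix("scene",P)-[170,150])*3).round()
print("knob a",f([.6166,.0942,.104]),"gp",f(t+M@[0,0,.164]),"tips",f([t+M@[0,.03,.18],t+M@[0,-.03,.18]]),"tcp",f(t))
E
```

```text
knob a [[340. 309.]] gp [[340. 288.]] tips [[312. 283.]
 [368. 310.]] tcp [[342. 193.]]
```

The crop shows the open gripper over knob a (340,309), with the fingertips at about (312,283) and (368,310) on either side of it. I'll descend and close.

```bash
python3 -m creep '[[0.2,0,-1.8,26,0,0,0],[0.2,0,-1.8,52,0,0,0],[0.2,0,-1.8,52,0,0,0],[-1,0,-1.8,52,0,0,0],[-1,0,-1.8,52,0,0,0],[-1,0,-1.8,52,0,0,0],[-1,0,-1.8,52,0,0,0],[-1,0,-1.8,52,0,0,0]]'; python3 go.py a .2555
```

```text
time_s: 2.45
tcp_pos: [0.6158, 0.098, 0.2596]
ee_rot: [[0.965, 0.263, 0.002], [0.263, -0.965, 0.001], [0.002, -0.0, -1.0]]
wrist_force: [0.2, 0.1, -0.2]
gripper_width: 0.305
gripper_force: 0.0
t 2.45 psi 15.2 tcp [0.6158 0.098  0.2596] j [ 24.  29. -10.   0. -50.  81.] w 0.30463027936766807
shift mm [-0.2  3.8  4.1] turn [-0.  -0.1  0. ] dist mm 5.592061621658596
```

```bash
python3 -m creep '[[-0.3,0,3.8,4,0,0,0],[-0.3,0,3.8,4,0,0,0],[-1,0,3.8,4,0,0,0],[-1,0,3.8,4,0,0,0],[-1,0,3.8,4,0,0,0],[-1,0,3.8,4,0,0,0],[-1,0,3.8,4,0,0,0]]'; python3 go.py a .2555
```

```text
time_s: 3.03
tcp_pos: [0.617, 0.093, 0.2542]
ee_rot: [[0.965, 0.263, 0.0], [0.263, -0.965, -0.002], [-0.0, 0.002, -1.0]]
wrist_force: [2.4, -5.0, 0.0]
gripper_width: 0.134
gripper_force: 30.0
t 3.0333 psi 15.2 tcp [0.617  0.093  0.2542] j [ 23.  30. -10.   0. -50.  82.] w 0.13435378436770615
shift mm [-0.  -1.2 -1.3] turn [0.1 0.  0. ] dist mm 1.8118198540690393
```

```bash
python3 -m creep '[[-1,0,-1,0.3,0,0,7],[-1,0,-1,0.6,0,0,14],[-1,0,-1,0.9,0,0,21],[-1,0,-1,1.2,0,0,28],[-1,0,-1,1.5,0,0,35],[-1,0,-1,1.8,0,0,42],[-1,0,-1,2,0,0,47],[-1,0,-1,2,0,0,47]]'; python3 -m creep '[[0.2,0,0,0,0,0,0],[0.2,0,0,0,0,0,0],[0.2,0,0,0,0,0,0],[0.2,0,0,-55,0,0,0],[0.2,0,0,-55,0,0,0],[0.2,0,0,-55,0,0,0],[0.2,0,0,-55,0,0,0]]'; python3 go.py c .31
```

```text
time_s: 3.7
tcp_pos: [0.6169, 0.0937, 0.2521]
ee_rot: [[0.848, -0.529, 0.001], [-0.529, -0.848, -0.002], [0.002, 0.001, -1.0]]
wrist_force: [2.5, -5.6, -0.3]
gripper_width: 0.135
gripper_force: 30.0
time_s: 4.28
tcp_pos: [0.6162, 0.0954, 0.3082]
ee_rot: [[0.85, -0.526, 0.002], [-0.526, -0.85, 0.001], [0.001, -0.002, -1.0]]
wrist_force: [0.4, -0.2, -0.6]
gripper_width: 0.557
gripper_force: 0.0
t 4.2833 psi -31.8 tcp [0.6162 0.0954 0.3082] j [ 24.  26.  -7.  -0. -56.  35.] w 0.5570682805390939
shift mm [ 37.1 182.7  -2.2] turn [ -0.1  -0.1 -44.1] dist mm 186.4560802333406
```

```bash
sed -i 's/^S=.*/S=dict(a=(.617,.0925,-31.8),b=(.6745,-.0137,16.2),c=(.552,-.081,12.3),d=(.494,.0255,18.4))/' go.py; python3 -m creep '[[0.2,38,184,-2,0,0,-44],[0.2,38,184,-2,0,0,-44],[0.2,38,184,-2,0,0,-44],[0.2,38,184,-2,0,0,-44],[0.2,38,184,-2,0,0,-44],[0.2,38,184,-2,0,0,-44],[0.2,38,184,-2,0,0,-44],[0.2,38,184,-2,0,0,-44]]';  python3 -m creep '[[0.2,0,0,0,0,0,0],[0.2,0,0,0,0,0,0]]'; python3 go.py c .2555
```

```text
time_s: 4.95
tcp_pos: [0.5515, -0.0815, 0.3082]
ee_rot: [[0.978, 0.21, -0.002], [0.21, -0.978, 0.0], [-0.002, -0.0, -1.0]]
wrist_force: [1.2, 0.6, -0.0]
gripper_width: 0.601
gripper_force: 0.0
time_s: 5.12
tcp_pos: [0.552, -0.0806, 0.3086]
ee_rot: [[0.977, 0.211, -0.001], [0.211, -0.977, 0.0], [-0.001, -0.0, -1.0]]
wrist_force: [-0.9, 0.5, -0.5]
gripper_width: 0.6
gripper_force: 0.0
t 5.1167 psi 12.2 tcp [ 0.552  -0.0806  0.3086] j [  8.  21. -17.  -0. -53.  94.] w 0.5995224107921266
shift mm [-0.   0.4 53.1] turn [-0.   0.  -0.1] dist mm 53.110452551319845
```

```bash
python3 -m creep '[[0.2,0,0.4,27,0,0,0],[0.2,0,0.4,53,0,0,0],[-0.3,0,0.4,53,0,0,0],[-1,0,0.4,53,0,0,0],[-1,0,0.4,53,0,0,0],[-1,0,0.4,53,0,0,0],[-1,0,0.4,53,0,0,0],[-1,0,0.4,53,0,0,0]]'; python3 -m creep '[[-1,0,0,0,0,0,0],[-1,0,0,0,0,0,0]]'; python3 go.py c .2555
```

```text
time_s: 5.78
tcp_pos: [0.5521, -0.0818, 0.2573]
ee_rot: [[0.977, 0.212, 0.002], [0.212, -0.977, 0.0], [0.002, 0.0, -1.0]]
wrist_force: [-0.9, -0.3, -0.7]
gripper_width: 0.231
gripper_force: 0.0
time_s: 5.95
tcp_pos: [0.5517, -0.0805, 0.257]
ee_rot: [[0.977, 0.211, 0.001], [0.211, -0.977, 0.003], [0.002, -0.002, -1.0]]
wrist_force: [-2.4, 8.9, 3.6]
gripper_width: 0.131
gripper_force: 30.0
t 5.95 psi 12.2 tcp [ 0.5517 -0.0805  0.257 ] j [  8.  24. -20.  -0. -46.  94.] w 0.13128267813434327
shift mm [0.1 0.6 1.5] turn [-0.1 -0.1 -0.1] dist mm 1.6211792622049837
```

```bash
python3 -m creep '[[-1,0,-1,0.3,0,0,7],[-1,0,-1,0.6,0,0,14],[-1,0,-1,0.9,0,0,21],[-1,0,-1,1.2,0,0,28],[-1,0,-1,1.5,0,0,35],[-1,0,-1,1.8,0,0,42],[-1,0,-1,2,0,0,44],[-1,0,-1,2,0,0,44]]'; python3 -m creep '[[0.2,0,0,0,0,0,0],[0.2,0,0,0,0,0,0],[0.2,0,0,0,0,0,0],[0.2,0,0,-55,0,0,0],[0.2,0,0,-55,0,0,0],[0.2,0,0,-55,0,0,0],[0.2,0,0,-55,0,0,0]]'; python3 go.py b .31
```

```text
time_s: 6.62
tcp_pos: [0.5517, -0.0799, 0.2551]
ee_rot: [[0.849, -0.528, 0.002], [-0.528, -0.849, 0.002], [0.0, -0.002, -1.0]]
wrist_force: [-1.1, 5.9, 3.6]
gripper_width: 0.134
gripper_force: 30.0
time_s: 7.2
tcp_pos: [0.5515, -0.0811, 0.3098]
ee_rot: [[0.85, -0.527, 0.002], [-0.527, -0.85, 0.0], [0.001, -0.001, -1.0]]
wrist_force: [-0.0, -1.0, 0.1]
gripper_width: 0.554
gripper_force: 0.0
t 7.2 psi -31.8 tcp [ 0.5515 -0.0811  0.3098] j [  8.  21. -17.  -0. -53.  50.] w 0.5543672534698598
shift mm [  69.  -122.1    0. ] turn [ -0.   -0.1 -48. ] dist mm 140.24188033400804
```

```bash
python3 -m creep '[[0.2,69,-122,0,0,0,-48],[0.2,69,-122,0,0,0,-48],[0.2,69,-122,0,0,0,-48],[0.2,69,-122,0,0,0,-48],[0.2,69,-122,0,0,0,-48],[0.2,69,-122,0,0,0,-48],[0.2,69,-122,0,0,0,-48],[0.2,69,-122,0,0,0,-48]]';  python3 -m creep '[[0.2,0,0,0,0,0,0],[0.2,0,0,0,0,0,0]]'; python3 go.py b .2555
```

```text
time_s: 7.87
tcp_pos: [0.6742, -0.0135, 0.3067]
ee_rot: [[0.96, 0.281, -0.004], [0.281, -0.96, -0.0], [-0.004, -0.001, -1.0]]
wrist_force: [-0.2, 0.4, 0.0]
gripper_width: 0.599
gripper_force: 0.0
time_s: 8.03
tcp_pos: [0.6743, -0.0137, 0.3081]
ee_rot: [[0.961, 0.277, -0.002], [0.277, -0.961, -0.0], [-0.002, -0.0, -1.0]]
wrist_force: [-0.3, -0.1, -0.2]
gripper_width: 0.599
gripper_force: 0.0
t 8.0333 psi 16.1 tcp [ 0.6743 -0.0137  0.3081] j [ 13.  31.   1.  -0. -60.  94.] w 0.5994169147664974
shift mm [ 0.3  0.1 52.6] turn [-0.   0.1 -0.1] dist mm 52.560254922012774
```

```bash
python3 -m creep '[[0.2,0,0,27,0,0,0],[0.2,0,0,53,0,0,0],[-0.3,0,0,53,0,0,0],[-1,0,0,53,0,0,0],[-1,0,0,53,0,0,0],[-1,0,0,53,0,0,0],[-1,0,0,53,0,0,0],[-1,0,0,53,0,0,0]]'; python3 -m creep '[[-1,0,0,0,0,0,0],[-1,0,0,0,0,0,0]]'; python3 go.py b .2555
```

```text
time_s: 8.7
tcp_pos: [0.6748, -0.0134, 0.2576]
ee_rot: [[0.96, 0.279, 0.002], [0.279, -0.96, 0.0], [0.002, 0.0, -1.0]]
wrist_force: [0.5, 0.5, -0.4]
gripper_width: 0.231
gripper_force: 0.0
time_s: 8.87
tcp_pos: [0.6745, -0.013, 0.2571]
ee_rot: [[0.96, 0.28, 0.001], [0.28, -0.96, 0.001], [0.001, -0.0, -1.0]]
wrist_force: [-1.5, 2.1, 2.4]
gripper_width: 0.137
gripper_force: 30.0
t 8.8667 psi 16.2 tcp [ 0.6745 -0.013   0.2571] j [ 13.  34.  -2.  -0. -54.  94.] w 0.13665736575539592
shift mm [-0.2  0.7  1.6] turn [-0.  -0.1  0. ] dist mm 1.7603976766439173
```

```bash
python3 -m creep '[[-1,0,0,0.3,0,0,7],[-1,0,0,0.6,0,0,14],[-1,0,0,0.9,0,0,21],[-1,0,0,1.2,0,0,28],[-1,0,0,1.5,0,0,35],[-1,0,0,1.8,0,0,42],[-1,0,0,2,0,0,48],[-1,0,0,2,0,0,48]]'; python3 -m creep '[[0.2,0,0,0,0,0,0],[0.2,0,0,0,0,0,0],[0.2,0,0,0,0,0,0],[0.2,0,0,-55,0,0,0],[0.2,0,0,-55,0,0,0],[0.2,0,0,-55,0,0,0],[0.2,0,0,-55,0,0,0]]'; python3 go.py d .31
```

```text
time_s: 9.53
tcp_pos: [0.6746, -0.0126, 0.255]
ee_rot: [[0.849, -0.528, 0.001], [-0.528, -0.849, 0.001], [0.001, -0.002, -1.0]]
wrist_force: [-1.1, 4.4, 4.1]
gripper_width: 0.133
gripper_force: 30.0
time_s: 10.12
tcp_pos: [0.6745, -0.0139, 0.31]
ee_rot: [[0.85, -0.526, 0.002], [-0.526, -0.85, 0.0], [0.001, -0.001, -1.0]]
wrist_force: [-0.7, 0.3, -0.2]
gripper_width: 0.556
gripper_force: 0.0
t 10.1167 psi -31.8 tcp [ 0.6745 -0.0139  0.31  ] j [ 13.  31.   1.   0. -60.  46.] w 0.5560019808427349
shift mm [-174.2   61.5   -0.3] turn [ -0.   -0.1 -50.2] dist mm 184.78737892567312
```

```bash
python3 -m creep '[[0.2,-174,61,0,0,0,-50],[0.2,-174,61,0,0,0,-50],[0.2,-174,61,0,0,0,-50],[0.2,-174,61,0,0,0,-50],[0.2,-174,61,0,0,0,-50],[0.2,-174,61,0,0,0,-50],[0.2,-174,61,0,0,0,-50],[0.2,-174,61,0,0,0,-50]]';  python3 -m creep '[[0.2,0,0,0,0,0,0],[0.2,0,0,0,0,0,0]]'; python3 go.py d .2555
```

```text
time_s: 10.78
tcp_pos: [0.4936, 0.0261, 0.3082]
ee_rot: [[0.949, 0.316, -0.002], [0.316, -0.949, -0.001], [-0.002, -0.0, -1.0]]
wrist_force: [0.1, -0.2, -1.0]
gripper_width: 0.594
gripper_force: 0.0
time_s: 10.95
tcp_pos: [0.4944, 0.0261, 0.3083]
ee_rot: [[0.951, 0.31, -0.002], [0.31, -0.951, -0.001], [-0.002, 0.0, -1.0]]
wrist_force: [0.1, 0.5, 0.3]
gripper_width: 0.602
gripper_force: 0.0
t 10.95 psi 18.1 tcp [0.4944 0.0261 0.3083] j [ 22.  15. -25.  -0. -50.  86.] w 0.6019776638900006
shift mm [-0.5  0.4 52.8] turn [ 0.   0.1 -0.3] dist mm 52.847017023236255
```

```bash
python3 -m creep '[[0.2,0,0,27,0,0,0],[0.2,0,0,53,0,0,0],[-0.3,0,0,53,0,0,0],[-1,0,0,53,0,0,0],[-1,0,0,53,0,0,0],[-1,0,0,53,0,0,0],[-1,0,0,53,0,0,0],[-1,0,0,53,0,0,0]]'; python3 -m creep '[[-1,0,0,0,0,0,0],[-1,0,0,0,0,0,0]]'; python3 go.py d .2555
```

```text
time_s: 11.62
tcp_pos: [0.4947, 0.0264, 0.2572]
ee_rot: [[0.95, 0.313, 0.002], [0.313, -0.95, 0.001], [0.002, -0.0, -1.0]]
wrist_force: [0.2, 0.6, -0.1]
gripper_width: 0.23
gripper_force: 0.0
time_s: 11.78
tcp_pos: [0.4948, 0.026, 0.2568]
ee_rot: [[0.95, 0.313, 0.001], [0.313, -0.95, -0.001], [0.001, 0.001, -1.0]]
wrist_force: [0.7, -1.8, 2.5]
gripper_width: 0.136
gripper_force: 30.0
t 11.7833 psi 18.3 tcp [0.4948 0.026  0.2568] j [ 22.  19. -29.   0. -42.  86.] w 0.13593966161529517
shift mm [-0.9  0.2  1.3] turn [ 0.1 -0.1 -0.1] dist mm 1.6213236743411437
```

```bash
python3 -m creep '[[-1,0,0,0.3,0,0,7],[-1,0,0,0.6,0,0,14],[-1,0,0,0.9,0,0,21],[-1,0,0,1.2,0,0,28],[-1,0,0,1.5,0,0,35],[-1,0,0,1.8,0,0,42],[-1,0,0,2,0,0,49],[-1,0,0,2,0,0,50]]'; python3 -m creep '[[-1,0,0,0,0,0,0],[0.2,0,0,0,0,0,0],[0.2,0,0,0,0,0,0],[0.2,0,0,0,0,0,0],[0.2,0,0,-55,0,0,0],[0.2,0,0,-55,0,0,0],[0.2,0,0,-55,0,0,0],[0.2,0,0,-55,0,0,0]]'; python3 go.py a .31 -31.8
python3 - <<'E'
from h import *
mod={"a":(.617,.0925),"b":(.6745,-.0137),"c":(.552,-.081),"d":(.494,.0255)}
for n in("scene","top"):
    p,d=cap(n); uv,P=cloud(n,d)
    for k,m in mod.items():
        q=P[(np.hypot(*(P[:,:2]-m).T)<.028)&(P[:,2]>.092)&(P[:,2]<.111)]
        if len(q)<20: continue
        w,V=np.linalg.eigh(np.cov(q[:,:2].T)); print(n,k,len(q),q[:,:2].mean(0).round(4),q[:,2].max().round(4),"yaw",np.degrees(np.arctan2(V[1,1],V[0,1])).round(1),np.sqrt(w*12).round(3))
E
```

```text
time_s: 12.45
tcp_pos: [0.4948, 0.0259, 0.2547]
ee_rot: [[0.849, -0.529, 0.001], [-0.529, -0.849, -0.001], [0.001, -0.0, -1.0]]
wrist_force: [1.9, -3.9, 1.7]
gripper_width: 0.136
gripper_force: 30.0
time_s: 13.12
tcp_pos: [0.4943, 0.0266, 0.3096]
ee_rot: [[0.85, -0.526, 0.001], [-0.526, -0.85, 0.001], [0.0, -0.002, -1.0]]
wrist_force: [-1.1, 0.0, -1.5]
gripper_width: 0.554
gripper_force: 0.0
t 13.1167 psi -31.7 tcp [0.4943 0.0266 0.3096] j [ 22.  15. -25.  -0. -50.  36.] w 0.5541903782853365
shift mm [  69.6 -120.6   -0.2] turn [-0.1 -0.   0.1] dist mm 139.28371487970324
scene a 58 [0.6187 0.0947] 0.1026 yaw 147.1 [0.013 0.039]
scene b 47 [ 0.6742 -0.0102] 0.1017 yaw 149.3 [0.013 0.038]
scene c 47 [ 0.5514 -0.0766] 0.1019 yaw 145.1 [0.014 0.039]
top a 64 [0.6157 0.0917] 0.102 yaw 146.2 [0.012 0.039]
top b 61 [ 0.6731 -0.0135] 0.105 yaw 145.8 [0.012 0.04 ]
top c 61 [ 0.5497 -0.0798] 0.1027 yaw 148.8 [0.012 0.039]
```

```bash
python3 -m creep '[[0.2,70,-121,0,0,0,0],[0.2,70,-121,0,0,0,0],[0.2,70,-121,0,0,0,0],[0.2,70,-121,0,0,0,0],[0.2,70,-121,0,0,0,0],[0.2,70,-121,0,0,0,0]]'; python3 go.py a .2535 -31.8
```

```text
time_s: 13.72
tcp_pos: [0.6175, 0.0925, 0.3065]
ee_rot: [[0.85, -0.526, -0.005], [-0.526, -0.85, -0.001], [-0.003, 0.003, -1.0]]
wrist_force: [0.2, -0.5, -0.3]
gripper_width: 0.598
gripper_force: 0.0
t 13.7167 psi -31.8 tcp [0.6175 0.0925 0.3065] j [ 23.  27.  -7.  -0. -57.  35.] w 0.5980959625860865
shift mm [-0.3  0.1 53. ] turn [0.2 0.2 0. ] dist mm 53.030083784701404
```

```bash
python3 -m creep '[[0.2,0,0,28,0,0,0],[0.2,0,0,56,0,0,0],[-0.3,0,0,56,0,0,0],[-1,0,0,56,0,0,0],[-1,0,0,56,0,0,0],[-1,0,0,56,0,0,0],[-1,0,0,56,0,0,0],[-1,0,0,56,0,0,0]]'; python3 -m creep '[[-1,0,0,0,0,0,0],[-1,0,0,0,0,0,0]]'; python3 go.py a .2535 -89
```

```text
time_s: 14.38
tcp_pos: [0.6179, 0.0923, 0.2546]
ee_rot: [[0.85, -0.526, 0.002], [-0.526, -0.85, 0.001], [0.002, -0.002, -1.0]]
wrist_force: [-0.9, -0.7, -0.8]
gripper_width: 0.233
gripper_force: 0.0
time_s: 14.55
tcp_pos: [0.6179, 0.0924, 0.254]
ee_rot: [[0.85, -0.526, 0.001], [-0.526, -0.85, 0.001], [0.001, -0.001, -1.0]]
wrist_force: [-0.5, 0.8, 2.3]
gripper_width: 0.139
gripper_force: 30.0
t 14.55 psi -31.8 tcp [0.6179 0.0924 0.254 ] j [ 23.  30. -10.   0. -50.  35.] w 0.13919174216473043
shift mm [-0.8  0.4  0.5] turn [-0.1 -0.  57.2] dist mm 0.9895617600172635
```

```bash
python3 -m creep '[[-1,0,0,0.3,0,0,7],[-1,0,0,0.6,0,0,14],[-1,0,0,0.9,0,0,21],[-1,0,0,1.2,0,0,28],[-1,0,0,1.5,0,0,35],[-1,0,0,1.8,0,0,42],[-1,0,0,2.1,0,0,49],[-1,0,0,2.4,0,0,56]]'; python3 -m creep '[[-1,0,0,0,0,0,1],[-1,0,0,0,0,0,1]]'; python3 -c "
from h import *
print(r.sense()['moment'])"; python3 -m creep '[[0.2,0,0,0,0,0,0],[0.2,0,0,0,0,0,0],[0.2,0,0,0,0,0,0],[0.2,0,0,-55,0,0,0],[0.2,0,0,-55,0,0,0],[0.2,0,0,-55,0,0,0],[0.2,0,0,-55,0,0,0],[0.2,0,0,-55,0,0,0]]'; python3 go.py c .31 -31.8
```

```text
time_s: 15.22
tcp_pos: [0.6178, 0.0924, 0.2516]
ee_rot: [[0.034, -0.999, 0.001], [-0.999, -0.034, -0.0], [0.0, -0.001, -1.0]]
wrist_force: [-0.7, 0.5, 4.6]
gripper_width: 0.139
gripper_force: 30.1
time_s: 15.38
tcp_pos: [0.6177, 0.0924, 0.2516]
ee_rot: [[0.026, -1.0, 0.001], [-1.0, -0.026, -0.001], [0.001, -0.001, -1.0]]
wrist_force: [-1.8, -0.6, 4.7]
gripper_width: 0.137
gripper_force: 30.0
[0.10005178 0.51803592 0.62296731]
time_s: 16.05
tcp_pos: [0.6172, 0.0921, 0.3045]
ee_rot: [[0.021, -1.0, -0.002], [-1.0, -0.021, -0.0], [0.0, 0.002, -1.0]]
wrist_force: [-0.2, -0.1, 0.2]
gripper_width: 0.579
gripper_force: 0.0
t 16.05 psi -88.8 tcp [0.6172 0.0921 0.3045] j [ 23.  27.  -7.  -0. -56. -22.] w 0.578947307499248
shift mm [171.7  68.8  -5.4] turn [  0.1   0.1 -57. ] dist mm 185.08612163922294
```

```bash
python3 -m creep '[[0.2,170.5,69,-5,0,0,-57],[0.2,170.5,69,-5,0,0,-57],[0.2,170.5,69,-5,0,0,-57],[0.2,170.5,69,-5,0,0,-57],[0.2,170.5,69,-5,0,0,-57],[0.2,170.5,69,-5,0,0,-57],[0.2,170.5,69,-5,0,0,-57],[0.2,170.5,69,-5,0,0,-57]]';  python3 -m creep '[[0.2,0,0,0,0,0,0],[0.2,0,0,0,0,0,0]]'; python3 go.py c .2535 -31.8
```

```text
time_s: 16.72
tcp_pos: [0.5517, -0.0805, 0.3092]
ee_rot: [[0.853, -0.523, -0.003], [-0.523, -0.853, -0.0], [-0.003, 0.002, -1.0]]
wrist_force: [-0.5, 0.3, -0.3]
gripper_width: 0.601
gripper_force: 0.0
time_s: 16.88
tcp_pos: [0.5521, -0.0797, 0.3094]
ee_rot: [[0.848, -0.53, -0.003], [-0.53, -0.848, -0.0], [-0.002, 0.001, -1.0]]
wrist_force: [-0.5, 0.1, -0.4]
gripper_width: 0.601
gripper_force: 0.0
t 16.8833 psi -32.0 tcp [ 0.5521 -0.0797  0.3094] j [  8.  21. -17.  -0. -53.  50.] w 0.6011708960788452
shift mm [ 0.7  1.  55.9] turn [ 0.1  0.1 -0.2] dist mm 55.96138274931663
```

```bash
python3 -m creep '[[0.2,0,0,28,0,0,0],[0.2,0,0,56,0,0,0],[-0.3,0,0,56,0,0,0],[-1,0,0,56,0,0,0],[-1,0,0,56,0,0,0],[-1,0,0,56,0,0,0],[-1,0,0,56,0,0,0],[-1,0,0,56,0,0,0]]'; python3 -m creep '[[-1,0,0,0,0,0,0],[-1,0,0,0,0,0,0]]'; python3 go.py c .2535 -89
```

```text
time_s: 17.55
tcp_pos: [0.5527, -0.0796, 0.256]
ee_rot: [[0.85, -0.527, 0.002], [-0.527, -0.85, 0.0], [0.002, -0.001, -1.0]]
wrist_force: [0.0, 0.5, -0.5]
gripper_width: 0.235
gripper_force: 0.0
time_s: 17.72
tcp_pos: [0.5525, -0.0797, 0.2555]
ee_rot: [[0.85, -0.527, 0.001], [-0.527, -0.85, -0.0], [0.001, -0.0, -1.0]]
wrist_force: [-0.4, -1.2, 2.6]
gripper_width: 0.135
gripper_force: 30.0
t 17.7167 psi -31.8 tcp [ 0.5525 -0.0797  0.2555] j [  8.  24. -20.   0. -46.  50.] w 0.13489325703388683
shift mm [0.3 1.3 2. ] turn [-0.1 -0.  57.2] dist mm 2.397379793037812
```

```bash
python3 -m creep '[[-1,0,0,0.3,0,0,7],[-1,0,0,0.6,0,0,14],[-1,0,0,0.9,0,0,21],[-1,0,0,1.2,0,0,28],[-1,0,0,1.5,0,0,35],[-1,0,0,1.8,0,0,42],[-1,0,0,2.1,0,0,49],[-1,0,0,2.4,0,0,56]]'; python3 -m creep '[[-1,0,0,0,0,0,1],[-1,0,0,0,0,0,1]]'; python3 -c "
from h import *
print(r.sense()['moment'])"; python3 -m creep '[[0.2,0,0,0,0,0,0],[0.2,0,0,0,0,0,0],[0.2,0,0,0,0,0,0],[0.2,0,0,-55,0,0,0],[0.2,0,0,-55,0,0,0],[0.2,0,0,-55,0,0,0],[0.2,0,0,-55,0,0,0],[0.2,0,0,-55,0,0,0]]'; python3 go.py b .31 -31.8
```

```text
time_s: 18.38
tcp_pos: [0.5523, -0.0798, 0.2531]
ee_rot: [[0.034, -0.999, 0.0], [-0.999, -0.034, -0.001], [0.001, -0.0, -1.0]]
wrist_force: [-1.3, -1.0, 5.2]
gripper_width: 0.137
gripper_force: 30.0
time_s: 18.55
tcp_pos: [0.5524, -0.0798, 0.2531]
ee_rot: [[0.026, -1.0, 0.0], [-1.0, -0.026, -0.001], [0.001, -0.0, -1.0]]
wrist_force: [-2.0, -1.8, 4.6]
gripper_width: 0.142
gripper_force: 30.0
[-0.33356404  0.52170227  0.61771208]
time_s: 19.22
tcp_pos: [0.5519, -0.0796, 0.3062]
ee_rot: [[0.021, -1.0, -0.002], [-1.0, -0.021, 0.0], [-0.001, 0.002, -1.0]]
wrist_force: [-0.2, -0.1, -0.5]
gripper_width: 0.582
gripper_force: 0.0
t 19.2167 psi -88.8 tcp [ 0.5519 -0.0796  0.3062] j [  8.  21. -17.  -0. -52.  -7.] w 0.5824959948178923
shift mm [ -63.3 -124.    -4. ] turn [  0.1   0.1 -57. ] dist mm 139.28572595545032
```

```bash
python3 -m creep '[[0.2,-64,-124,-4,0,0,-57],[0.2,-64,-124,-4,0,0,-57],[0.2,-64,-124,-4,0,0,-57],[0.2,-64,-124,-4,0,0,-57],[0.2,-64,-124,-4,0,0,-57],[0.2,-64,-124,-4,0,0,-57],[0.2,-64,-124,-4,0,0,-57],[0.2,-64,-124,-4,0,0,-57]]';  python3 -m creep '[[0.2,0,0,0,0,0,0],[0.2,0,0,0,0,0,0]]'; python3 go.py b .2535 -31.8
```

```text
time_s: 19.88
tcp_pos: [0.6748, -0.0128, 0.3087]
ee_rot: [[0.853, -0.521, -0.004], [-0.521, -0.853, -0.0], [-0.003, 0.002, -1.0]]
wrist_force: [-0.5, -0.3, -0.8]
gripper_width: 0.598
gripper_force: 0.0
time_s: 20.05
tcp_pos: [0.6747, -0.013, 0.3096]
ee_rot: [[0.848, -0.529, -0.003], [-0.529, -0.848, -0.0], [-0.002, 0.002, -1.0]]
wrist_force: [-0.2, 0.8, -0.1]
gripper_width: 0.599
gripper_force: 0.0
t 20.05 psi -32.0 tcp [ 0.6747 -0.013   0.3096] j [ 13.  31.   1.  -0. -60.  45.] w 0.5992100392202752
shift mm [ 0.3  0.6 56.1] turn [ 0.1  0.1 -0.2] dist mm 56.06048786553637
```

```bash
python3 -m creep '[[0.2,0,0,28,0,0,0],[0.2,0,0,57,0,0,0],[-0.3,0,0,57,0,0,0],[-1,0,0,57,0,0,0],[-1,0,0,57,0,0,0],[-1,0,0,57,0,0,0],[-1,0,0,57,0,0,0],[-1,0,0,57,0,0,0]]'; python3 -m creep '[[-1,0,0,0,0,0,0],[-1,0,0,0,0,0,0]]'; python3 go.py b .2535 -89
```

```text
time_s: 20.72
tcp_pos: [0.6753, -0.013, 0.2559]
ee_rot: [[0.85, -0.527, 0.003], [-0.527, -0.85, 0.0], [0.002, -0.002, -1.0]]
wrist_force: [-0.4, 0.1, -0.6]
gripper_width: 0.233
gripper_force: 0.0
time_s: 20.88
tcp_pos: [0.6752, -0.0129, 0.2553]
ee_rot: [[0.85, -0.527, 0.002], [-0.527, -0.85, 0.0], [0.001, -0.001, -1.0]]
wrist_force: [-0.3, 0.9, 2.4]
gripper_width: 0.137
gripper_force: 30.0
t 20.8833 psi -31.8 tcp [ 0.6752 -0.0129  0.2553] j [ 13.  34.  -2.   0. -54.  46.] w 0.1369279574426202
shift mm [-0.1  1.1  1.8] turn [-0.1 -0.  57.2] dist mm 2.1235647760734633
```

```bash
python3 -m creep '[[-1,0,0,0.3,0,0,7],[-1,0,0,0.6,0,0,14],[-1,0,0,0.9,0,0,21],[-1,0,0,1.2,0,0,28],[-1,0,0,1.5,0,0,35],[-1,0,0,1.8,0,0,42],[-1,0,0,2.1,0,0,49],[-1,0,0,2.4,0,0,56]]'; python3 -m creep '[[-1,0,0,0,0,0,1],[-1,0,0,0,0,0,1]]'; python3 -c "
from h import *
print(r.sense()['moment'])"; python3 -m creep '[[0.2,0,0,0,0,0,0],[0.2,0,0,0,0,0,0],[0.2,0,0,0,0,0,0],[0.2,0,0,-55,0,0,0],[0.2,0,0,-55,0,0,0],[0.2,0,0,-55,0,0,0],[0.2,0,0,-55,0,0,0],[0.2,0,0,-55,0,0,0]]'; python3 go.py d .31 -31.8
```

```text
time_s: 21.55
tcp_pos: [0.6751, -0.0128, 0.2529]
ee_rot: [[0.034, -0.999, 0.001], [-0.999, -0.034, -0.0], [0.0, -0.001, -1.0]]
wrist_force: [-1.5, 0.9, 3.6]
gripper_width: 0.142
gripper_force: 30.1
time_s: 21.72
tcp_pos: [0.6751, -0.0128, 0.2529]
ee_rot: [[0.026, -1.0, 0.001], [-1.0, -0.026, -0.001], [0.001, -0.001, -1.0]]
wrist_force: [-2.1, 0.5, 4.0]
gripper_width: 0.138
gripper_force: 30.0
[0.31174969 0.38068899 0.64911009]
time_s: 22.38
tcp_pos: [0.6745, -0.0132, 0.3056]
ee_rot: [[0.021, -1.0, -0.002], [-1.0, -0.021, 0.0], [-0.0, 0.002, -1.0]]
wrist_force: [-0.0, -0.1, -0.1]
gripper_width: 0.578
gripper_force: 0.0
t 22.3833 psi -88.8 tcp [ 0.6745 -0.0132  0.3056] j [ 13.  31.   1.  -0. -60. -11.] w 0.5782919173486015
shift mm [-42.4 179.6  -4. ] turn [  0.1   0.1 -57. ] dist mm 184.6247972829394
```

```bash
python3 -m creep '[[0.2,-42.5,179,-4,0,0,-57],[0.2,-42.5,179,-4,0,0,-57],[0.2,-42.5,179,-4,0,0,-57],[0.2,-42.5,179,-4,0,0,-57],[0.2,-42.5,179,-4,0,0,-57],[0.2,-42.5,179,-4,0,0,-57],[0.2,-42.5,179,-4,0,0,-57],[0.2,-42.5,179,-4,0,0,-57]]';  python3 -m creep '[[0.2,0,0,0,0,0,0],[0.2,0,0,0,0,0,0]]'; python3 go.py d .2535 -31.8
```

```text
time_s: 23.05
tcp_pos: [0.4942, 0.0257, 0.3099]
ee_rot: [[0.854, -0.521, -0.002], [-0.521, -0.854, -0.001], [-0.002, 0.002, -1.0]]
wrist_force: [0.1, 0.2, 0.7]
gripper_width: 0.6
gripper_force: 0.0
time_s: 23.22
tcp_pos: [0.4948, 0.0255, 0.3099]
ee_rot: [[0.848, -0.529, -0.002], [-0.529, -0.848, -0.001], [-0.002, 0.002, -1.0]]
wrist_force: [0.4, -0.4, 0.7]
gripper_width: 0.601
gripper_force: 0.0
t 23.2167 psi -32.0 tcp [0.4948 0.0255 0.3099] j [ 22.  15. -25.  -0. -50.  36.] w 0.6005451982907195
shift mm [-0.5  0.4 56.4] turn [ 0.1  0.1 -0.2] dist mm 56.415509674217176
```

```bash
python3 -m creep '[[0.2,0,0,28,0,0,0],[0.2,0,0,57,0,0,0],[-0.3,0,0,57,0,0,0],[-1,0,0,57,0,0,0],[-1,0,0,57,0,0,0],[-1,0,0,57,0,0,0],[-1,0,0,57,0,0,0],[-1,0,0,57,0,0,0]]'; python3 -m creep '[[-1,0,0,0,0,0,0],[-1,0,0,0,0,0,0]]'; python3 go.py d .2535 -89
```

```text
time_s: 23.88
tcp_pos: [0.4954, 0.0258, 0.2551]
ee_rot: [[0.85, -0.527, 0.002], [-0.527, -0.85, 0.001], [0.002, -0.002, -1.0]]
wrist_force: [0.3, 0.8, -0.0]
gripper_width: 0.23
gripper_force: 0.0
time_s: 24.05
tcp_pos: [0.4952, 0.0255, 0.2546]
ee_rot: [[0.85, -0.526, 0.001], [-0.526, -0.85, -0.0], [0.001, -0.0, -1.0]]
wrist_force: [-1.3, -1.0, 2.7]
gripper_width: 0.138
gripper_force: 30.0
t 24.05 psi -31.8 tcp [0.4952 0.0255 0.2546] j [ 22.  19. -29.   0. -42.  36.] w 0.13837803923748654
shift mm [-1.   0.6  1.1] turn [-0.  -0.  57.2] dist mm 1.618476366411184
```

Turn d home, lift well clear, and back away to the side so the cameras can see.

```bash
python3 -m creep '[[-1,0,0,0.3,0,0,7],[-1,0,0,0.6,0,0,14],[-1,0,0,0.9,0,0,21],[-1,0,0,1.2,0,0,28],[-1,0,0,1.5,0,0,35],[-1,0,0,1.8,0,0,42],[-1,0,0,2.1,0,0,49],[-1,0,0,2.4,0,0,56]]'; python3 -m creep '[[-1,0,0,0,0,0,1],[-1,0,0,0,0,0,1]]'; python3 -c "
from h import *
print(r.sense()['moment'])"; python3 -m creep '[[0.2,0,0,0,0,0,0],[0.2,0,0,0,0,0,0],[0.2,0,0,0,0,0,0],[0.2,0,0,-40,0,0,0],[0.2,0,0,-80,0,0,0],[0.2,0,0,-120,0,0,0],[0.2,0,0,-120,0,0,0],[0.2,0,0,-120,0,0,0]]'; python3 -m creep '[[0.2,-280,-30,0,0,0,0],[0.2,-280,-30,0,0,0,0],[0.2,-280,-30,0,0,0,0],[0.2,-280,-30,0,0,0,0],[0.2,-280,-30,0,0,0,0],[0.2,-280,-30,0,0,0,0],[0.2,-280,-30,0,0,0,0],[0.2,-280,-30,0,0,0,0]]'
python3 - <<'E'
from h import *
mod={"a":(.617,.0925),"b":(.6745,-.0137),"c":(.552,-.081),"d":(.494,.0255)}
for n in("scene","top"):
    p,d=cap(n); uv,P=cloud(n,d); cv2.imwrite(f"pics/{n}9.png",p[:,:,::-1])
    for k,m in mod.items():
        q=P[(np.hypot(*(P[:,:2]-m).T)<.028)&(P[:,2]>.09)&(P[:,2]<.109)]
        if len(q)<20: continue
        w,V=np.linalg.eigh(np.cov(q[:,:2].T)); print(n,k,len(q),q[:,2].max().round(4),"yaw",np.degrees(np.arctan2(V[1,1],V[0,1])).round(1))
    c=np.array([.5843,.0065]); q=P[(np.abs(P[:,:2]-c).max(1)<.07)&(P[:,2]>.05)&(P[:,2]<.07)]
    co=np.linalg.lstsq(np.c_[q[:,:2]-c,np.ones(len(q))],q[:,2],rcond=None)[0]; print(n,"plate top",co.round(4))
E
```

```text
time_s: 24.72
tcp_pos: [0.495, 0.0255, 0.2522]
ee_rot: [[0.034, -0.999, -0.0], [-0.999, -0.034, -0.001], [0.001, 0.0, -1.0]]
wrist_force: [-0.7, -1.4, 6.5]
gripper_width: 0.139
gripper_force: 30.0
time_s: 24.88
tcp_pos: [0.495, 0.0255, 0.2522]
ee_rot: [[0.024, -1.0, -0.0], [-1.0, -0.024, -0.001], [0.001, 0.0, -1.0]]
wrist_force: [-2.0, -1.7, 5.6]
gripper_width: 0.139
gripper_force: 30.0
[-0.39898699  0.65088495  0.60077885]
time_s: 25.55
tcp_pos: [0.4955, 0.0259, 0.3739]
ee_rot: [[0.021, -1.0, 0.006], [-1.0, -0.021, 0.003], [-0.003, -0.006, -1.0]]
wrist_force: [-0.2, 0.4, -0.5]
gripper_width: 0.586
gripper_force: 0.0
time_s: 26.22
tcp_pos: [0.5191, 0.3114, 0.3685]
ee_rot: [[0.026, -1.0, -0.002], [-1.0, -0.026, -0.001], [0.001, 0.002, -1.0]]
wrist_force: [0.4, 0.3, 0.3]
gripper_width: 0.602
gripper_force: 0.0
scene a 54 0.0993 yaw 93.9
scene b 52 0.0987 yaw 95.6
scene c 45 0.1008 yaw 92.7
scene d 48 0.0989 yaw 92.7
scene plate top [-0.0002  0.0014  0.0573]
top a 62 0.1011 yaw 93.0
top b 66 0.1024 yaw 93.6
top c 60 0.1003 yaw 94.7
top d 60 0.1027 yaw 93.5
top plate top [-0.0014  0.0001  0.0585]
```

View pics/scene9.png

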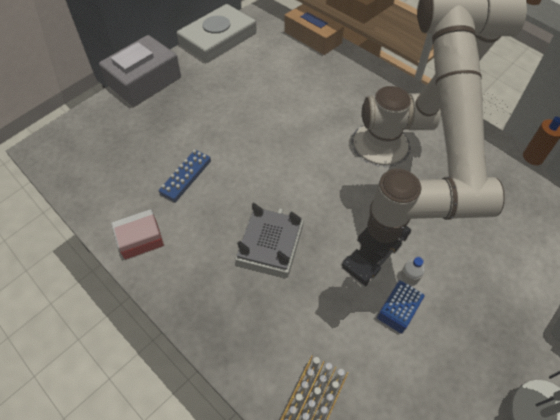

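The picture shows all four bars parallel across the level plate, centred near (270,237). The bystanders stand where they were, and the gripper hangs free. The bars point at about -86°, which is 2.0 rad, and the plate top is at about 58 mm and level.

```bash
python3 -c "
from station import r
print(r.finish_job())"
```

```text
the job is handed in; nothing more can be done
None
```

I turned all four screws crosswise in two rounds (a, c, b, d), to about 1.05 rad and then home against the stop at about 2.0 rad; the plate measured seated and level, the bystanders were undisturbed, and the job was handed in at about 26 s of the 72 s (no verdict was returned).

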